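# Charge the mill jar with grinding balls

## Task

Use the scoop to load at least four of the ceramic grinding balls from the blue tub into the steel mill jar, then stand the empty scoop level back in its white tray and let go. The balls must stay clean, so do not touch them with the gripper's fingers, and spill none: any ball that is not in the jar must be in the tub at the end. Leave the pink dishes where they are.

Things in the scene. Friction and masses are not known exactly. Their poses are not given: they have to be found in the camera images.
- scoop: Loose steel scoop, ~0.12 kg, standing on its flat pan. Origin: centre of the pan's underside; x out of the open mouth, z up. Pan 80 mm long (x), 84 wide (78 inside), floor 2.5 thick, flush at the mouth: no lip, so balls roll out unless it is tipped back. Back and side walls 36 mm high, sides 22 high in the 26 mm next to the mouth. Red handle at the back, see scoop_grip.
- scoop_grip (a point): Grip point on the scoop's red handle, at x = -68, z = 98 mm in the scoop's frame. Handle: straight bar, 18 mm wide in y with flat sides, 22 mm deep, leaning back 0.31 rad from vertical, centre line from x = -45, z = 26 to x = -77, z = 128 mm. Grip it across y from above.
- scoop_lip (a point): On the scoop: the middle of the mouth's front edge, at the underside (x = +40, z = 0).
- tray: White shallow tray, 124 x 128 mm, floor 3 mm thick, rim 10 mm high and 3 mm thick, fixed. The scoop's pan starts in it, with about 19 mm to spare each way; the handle overhangs. Origin: centre of its underside, z up.
- tub: Blue tub, fixed. Origin: centre of underside; x its long axis, z up. Flat floor at z = 6 mm, 190 x 106 mm inside (x +-95, y +-53); both end walls slope outward at 45 degrees from the floor's ends to the rim at z = 56, x = +-145 mm; side walls upright, 5 mm thick, 56 high. Outside 314 x 116 mm. The eight balls start near the middle (centres within 32 mm of it along x).
- jar: Round steel mill jar, open at the top, clamped to the bench on a grey round base 150 mm wide. Origin: centre of the base's underside, z up. Jar outside diameter 126 mm, inside 116 mm, rim at z = 84 mm, inner floor at z = 18 mm. Three black clamp stubs stand on the base to z = 28 mm.
- jar_in (a point): Centre of the mill jar's inner floor.
- dish_stack: Bystander: loose stack of five pink culture dishes, 90 mm wide, 80 mm high; origin at the centre of its underside.
- dish_pair: Bystander: two pink culture dishes, one on the other, 90 mm wide, 32 mm high; origin at the centre of the underside.
- ball0: White ceramic grinding ball, 24 mm in diameter, 26 g, smooth, rolls freely; one of eight alike (ball0 to ball7). Origin: its centre.
- ball1: White ceramic grinding ball, 24 mm in diameter, 26 g, smooth, rolls freely; one of eight alike (ball0 to ball7). Origin: its centre.
- ball2: White ceramic grinding ball, 24 mm in diameter, 26 g, smooth, rolls freely; one of eight alike (ball0 to ball7). Origin: its centre.
- ball3: White ceramic grinding ball, 24 mm in diameter, 26 g, smooth, rolls freely; one of eight alike (ball0 to ball7). Origin: its centre.
- ball4: White ceramic grinding ball, 24 mm in diameter, 26 g, smooth, rolls freely; one of eight alike (ball0 to ball7). Origin: its centre.
- ball5: White ceramic grinding ball, 24 mm in diameter, 26 g, smooth, rolls freely; one of eight alike (ball0 to ball7). Origin: its centre.
- ball6: White ceramic grinding ball, 24 mm in diameter, 26 g, smooth, rolls freely; one of eight alike (ball0 to ball7). Origin: its centre.
- ball7: White ceramic grinding ball, 24 mm in diameter, 26 g, smooth, rolls freely; one of eight alike (ball0 to ball7). Origin: its centre.

How it is judged:
By the outcome, as a careful person would: the job done as asked, in the order asked, and still so for the second after the job is handed in, with the robot touching nothing.
It also fails if it takes over 67 s, if anything falls off the work surface, if the arm or the gripper's body presses on something with over 40 N, if the wrist force passes 120 N, or if a joint passes its speed limit or range.

## Robot

A 6-joint arm with a two-finger parallel gripper is mounted at the origin on the work surface. World frame = base frame: x ahead of the robot, y to its left, z up, the work surface at z = 0. Lengths are in m, angles in degrees, forces in N, time in s.
With the tool pointing down it reaches from about 0.35 to 0.8 m from the base axis. Payload 7.3 kg.
Tool frame: the origin (TCP) lies at the very end of the fingers, on their centre line; the grasp point (between the pads) lies 19 mm behind it (grasp_offset is the distance from the TCP to the grasp point, in m); z points along the fingers, y is the line along which they close (so a half turn about z gives the same grasp; the last joint's range is limited). The gripper opens to 85 mm and grips with 20 to 120 N. Pads are 22 mm wide; open, the fingers measure 114 mm over their backs; the gripper's body (76 mm by 85 mm) begins 54 mm behind the grasp point. The pads swing forward as they close: fully open they stand 13 mm farther back than shut.
Start: joints at [59.358, 19.595, 87.324, -0, 73.075, -8.365], TCP at [0.199, 0.486, 0.231] pointing down, gripper open.
Joint ranges: [-145.02, 145.02], [-44.19, 115.74], [2.07, 154.8], [-57.11, 237.11], [16.16, 152.29], [-177.93, 177.93]. Speed limits (degrees/s): [147.25, 147.25, 180, 180, 180, 180].

## Interface

Orientations are given as [roll, pitch, yaw] about the fixed x, y, z axes, in that order (R = Rz(yaw) Ry(pitch) Rx(roll)).
In Python, from workcell import state, read_camera, camera_model, finish_job, grasp_offset gives the robot as it stands.
- The arm moves only by the tool carry_out, never from a script. Its argument "steps" is a list of rows, each a list of 5 numbers: the shift along the world's x, y, z each as a share of 0.3 m, from -1 to 1, then the turn about the world's z as a share of 90 degrees, from -1 to 1, then the opening, from -1 (shut) to 1 (fully open), so that 0 is half open. In form: [[tx, ty, tz, spin, claw], ...]. A call has 1 to 10 rows; each row is the pose to reach, as a shift and turn from the pose commanded when the call began; what a row does not reach only later rows make up. A row lasts 1/10 s, in which the tool goes at most 50 mm and 8.59 degrees, less where a joint would pass 70% of its speed; a pose out of reach is approached as far as the arm can. A call with a number of a shift or a turn outside -1 to 1 is refused whole. A call with a gripper value outside its range is refused whole. The fingers move at their own pace and stop on an object; the grip force is fixed at half the most. Time passes only in rows, so rows that repeat a pose let the fingers close. It gives the time, the measured TCP pose, the force, the opening and the grip force at its end, in the units of the state.
- state(): the state, without advancing time (a new reading comes with each control period).
- read_camera(name): name is "scene" or "top" or "wrist"; returns the picture (384x512x3 uint8, red, green, blue); there is no depth.
- camera_model(name): a dict with "mtx" (3x3 intrinsics, pixels), "rvec" (rotation vector, rad) and "tvec" (3), from world to camera coordinates, as OpenCV has them; the wrist camera has in their place "tool_from_camera" (4x4, takes a point from camera to tool coordinates, whose origin is the TCP and whose axes are the flange's). Camera axes: x right, y down, z forward; pixel columns grow to the right and rows downward; lengths in m; the calibration is good to about 2 mm. A picture is of the moment at which its call begins: read the wrist's pose just before it. camera_model takes no time and is no camera call.
- finish_job(): hands the job in; it is judged then, once.
The state is a dict: "time_s": time; "joints": joint angles; "qvel": joint speeds; "joint_torque": joint torques, N m; "position": TCP position; "orientation": TCP orientation; "force": force on the tool from outside, world axes, zero at the start; "torque": the same for the moment, N m; "width": opening from 0.0 (shut) to 1.0 (fully open); "grip_force": force on a finger pad.
Only numpy, scipy, OpenCV 4.12 (cv2) and the standard library are available. Lean on these libraries where they do the work, as an engineer would, in place of code of your own. Each camera call takes 0.05 s, during which the arm holds its last target. There are 200 camera calls.

## Working session

There is one attempt and no reset: what is moved stays moved. The work goes in short steps, Python scripts to look and compute and a tool call to move; the robot and the scene stay as the last step left them, time stands still between calls to the robot, and variables do not carry over. Pictures are saved under pics/ and viewed, at most 10 in all, crops included, and the job is handed in when it is done.

Besides the shell and the picture viewer there is one more tool, called after "Request:" as name(argument=value, ...), one argument or row to a line, values as JSON. carry_out: Moves the arm, as the interface text tells. Shift numbers are shares of 0.3 m and turn numbers shares of 90 degrees, none past 1 either way. Its arguments: {"type":"object","properties":{"steps":{"type":"array"}},"required":["steps"]}

```bash
mkdir -p pics && cat > h.py <<'E'
import numpy as np, cv2
from workcell import *
def cam(n):
    m=camera_model(n); K=np.array(m["mtx"],float)
    if n!="wrist":
        R=cv2.Rodrigues(np.array(m["rvec"],float))[0]; t=np.array(m["tvec"],float).ravel()
        return K,R,t
    T=np.array(m["tool_from_camera"]); s=state()
    from scipy.spatial.transform import Rotation as Ro
    W=np.eye(4); W[:3,:3]=Ro.from_euler("xyz",s["orientation"],degrees=True).as_matrix(); W[:3,3]=s["position"]
    C=np.linalg.inv(W@T); return K,C[:3,:3],C[:3,3]
def ray(c,uv,z):  # pixel -> world point at height z
    K,R,t=c; d=R.T@np.linalg.inv(K)@np.array([uv[0],uv[1],1.]); o=-R.T@t
    return o+d*(z-o[2])/d[2]
def proj(c,P):
    K,R,t=c; p=K@(R@np.asarray(P,float)+t); return p[:2]/p[2]
def snap(n,name,crop=None,scale=1.5):
    c=cam(n); im=np.array(read_camera(n)); v=im if crop is None else im[crop[1]:crop[3],crop[0]:crop[2]]
    cv2.imwrite(f"pics/{name}.png",cv2.resize(v,None,fx=scale,fy=scale,interpolation=cv2.INTER_CUBIC)[:,:,::-1]); return c,im
E
python3 - <<'E'
from h import *
for n in("scene","top"):
    c,im=snap(n,n+"0"); np.save(n+"0.npy",im); print(n,-c[1].T@c[2])
s=state();print({k:np.round(v,3) for k,v in s.items()},grasp_offset)
E
```

```text
scene [ 0.93416238 -0.28768264  0.74224818]
top [ 0.47704401 -0.00494624  0.89422945]
{'time_s': np.float64(0.1), 'joints': array([59.358, 19.631, 87.37 ,  0.   , 73.074, -8.365]), 'qvel': array([ 0.15 , -0.11 , -0.164,  0.012,  0.037,  0.021]), 'joint_torque': array([ 1.0000e-03, -4.3445e+01, -2.4649e+01, -0.0000e+00,  5.0000e-03,
        0.0000e+00]), 'position': array([0.199, 0.486, 0.231]), 'orientation': array([-1.79925e+02, -1.10000e-02,  1.57723e+02]), 'force': array([-0.729,  0.703,  0.078]), 'torque': array([ 0.024,  0.008, -0.035]), 'grip_force': np.float64(0.0), 'width': np.float64(1.001)} 0.0187
```

View pics/top0.png

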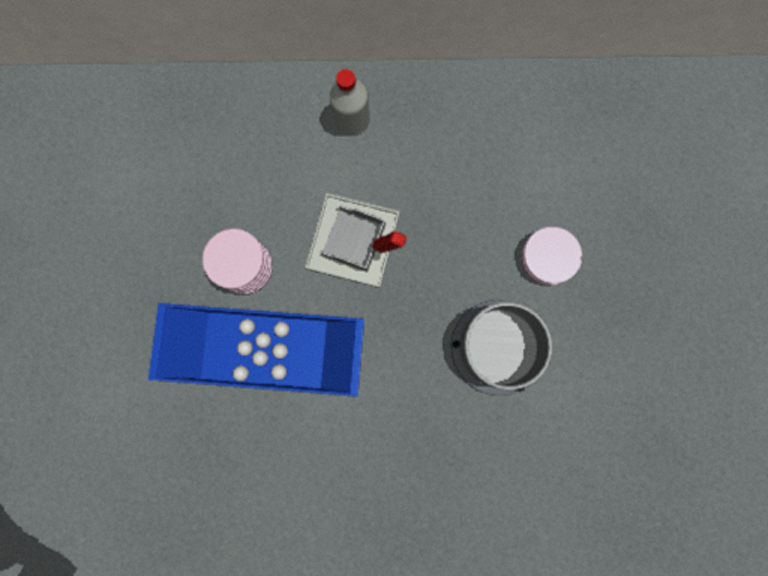

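View pics/scene0.png

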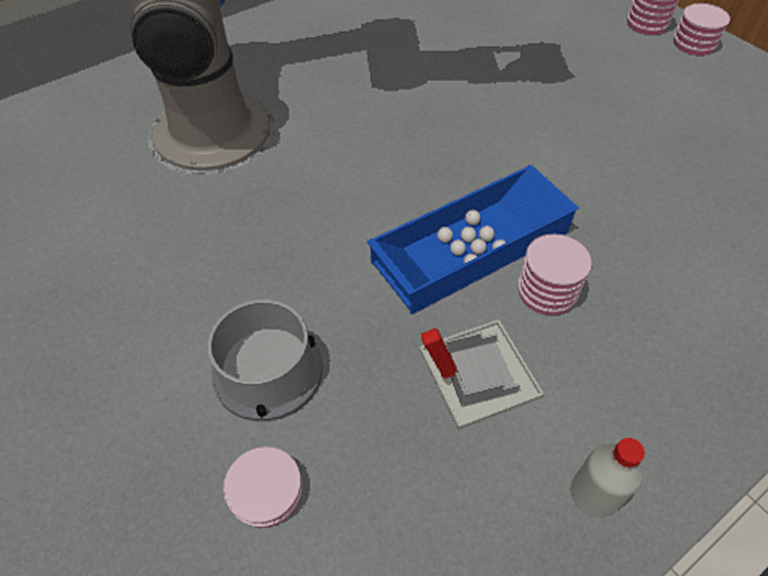

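The top view shows the blue tub at about (257,350) with the eight balls around (262,350). The scoop is in its tray at (352,238), with its mouth to the left and the red handle at (400,241). The jar is at (505,345), and the dishes are at (236,262) and (552,255). The scene view shows the same layout, with a bottle standing farther out. Next I'll measure.

```bash
cat > meas.py <<'E'
from h import *
c=cam("top"); cs=cam("scene"); im=np.load("top0.npy"); sc=np.load("scene0.npy")
h=cv2.cvtColor(im,cv2.COLOR_RGB2HSV); hs=cv2.cvtColor(sc,cv2.COLOR_RGB2HSV)
big=lambda m:max(cv2.findContours(m.astype(np.uint8),cv2.RETR_EXTERNAL,cv2.CHAIN_APPROX_NONE)[0],key=cv2.contourArea)
def rect(cn,z):
    p=np.array([ray(c,q,z)[:2] for q in cn[:,0]],np.float32)*1000
    r=cv2.minAreaRect(p); return r,p
blue=(h[...,0]>105)&(h[...,0]<130)&(h[...,1]>150)
print("tub rim",rect(big(blue),.056)[0])
white=(h[...,1]<45)&(h[...,2]>150)
m=white.copy(); m[:120]=0; m[200:]=0; m[:,:190]=0; m[:,300:]=0
print("tray",rect(big(m),.010)[0])
wb=((h[...,1]<70)&(h[...,2]>150)).astype(np.uint8); wb[:205]=0; wb[260:]=0; wb[:,:140]=0; wb[:,210:]=0
n,l,st,ce=cv2.connectedComponentsWithStats(wb)
for i in range(1,n):
    if st[i,4]>10: print("ball",np.round(ray(c,ce[i],.018)*1000),st[i,4])
red=lambda h:((h[...,0]<8)|(h[...,0]>172))&(h[...,1]>150)&(h[...,2]>60)
r=red(h); r[:120]=0; print("red px", cv2.minAreaRect(big(r)))
r2=red(hs); r2[:,330:]=0; print("red scene", cv2.minAreaRect(big(r2)))
for x in(-68,-77):0
for n_,hh in(("scene",hs),):
    pass
g=cv2.cvtColor(im,cv2.COLOR_RGB2GRAY)
for C in [cv2.HoughCircles(cv2.medianBlur(g,3)[180:280,290:390],cv2.HOUGH_GRADIENT,1,10,param1=120,param2=18,minRadius=22,maxRadius=34)]:
    if C is not None:
        for q in C[0][:5]:
            a=ray(c,(q[0]+290,q[1]+180),.084); e=ray(c,(q[0]+290+q[2],q[1]+180),.084); print("circ",q+[290,180,0],np.round(a*1000),np.linalg.norm(a-e)*1000)
E
python3 meas.py; python3 - <<'E'
import cv2
a=cv2.imread("pics/top0.png")
cv2.imwrite("pics/crop1.png",cv2.resize(a[180:410,140:570],(800,428),interpolation=cv2.INTER_CUBIC))
E
```

```text
tub rim ((503.0408935546875, 196.87860107421875), (313.12994384765625, 114.61753845214844), 85.1505355834961)
tray ((679.982177734375, 55.70402526855469), (123.83476257324219, 128.6936492919922), 75.17703247070312)
ball [540. 222.  18.] 60
ball [535. 167.  18.] 61
ball [518. 196.  18.] 58
ball [506. 225.  18.] 59
ball [501. 169.  18.] 63
ball [489. 200.  18.] 63
ball [466. 230.  18.] 66
ball [467. 170.  18.] 60
red px ((259.2941589355469, 160.67648315429688), (10.186494827270508, 22.070741653442383), 75.96376037597656)
red scene ((292.35638427734375, 235.0432586669922), (33.70588302612305, 11.764705657958984), 61.927513122558594)
circ [320.5        230.5         26.60000038] [ 503. -135.   84.] 57.426877202978424
circ [338.5        230.5         26.39999962] [ 503. -174.   84.] 56.93283347215337
```

View pics/crop1.png

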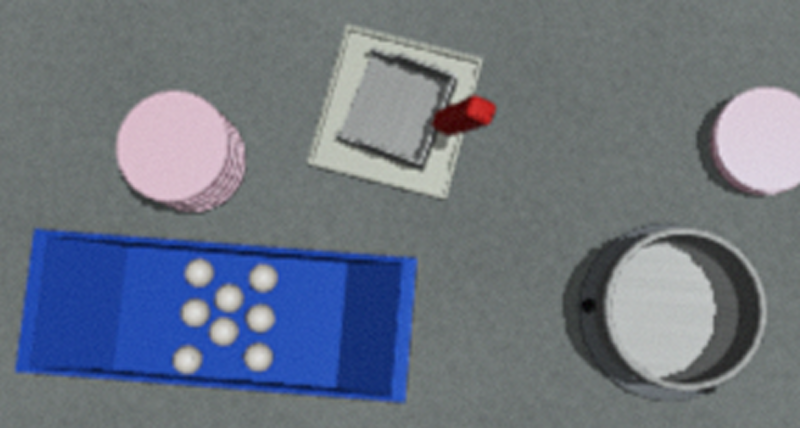

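The crop shows the scoop's pan centred near (395,108) with its mouth to the left. The red handle's top is near (482,110), and the jar's rim ellipse is centred near (686,310).

```bash
python3 - <<'E'
from h import *
c=cam("top");cs=cam("scene")
im=np.load("top0.npy");sc=np.load("scene0.npy")
px=lambda u,v:((140+u*430/800)/1.5,(180+v*230/428)/1.5)
for n,(u,v),z in [("panctr",(395,108),.0055),("htop",(483,110),.131),("jarC",(686,310),.084)]: print(n,np.round(ray(c,px(u,v),z)*1000,1))
# pan floor mask: grey inside the tray
h=cv2.cvtColor(im,cv2.COLOR_RGB2HSV)[...,2]; sub=im[128:185,208:262].astype(int)
m=(sub.max(2)>125)&(sub.max(2)<178); m=cv2.morphologyEx(m.astype(np.uint8),cv2.MORPH_OPEN,np.ones((3,3)))
cn=max(cv2.findContours(m,0,1)[0],key=cv2.contourArea); p=np.array([ray(c,q[0]+[208,128],.0055)[:2]*1000 for q in cn],np.float32); print("pan",cv2.minAreaRect(p), sub[25:30,20:24].mean((0,1)))
# handle top face in both views by triangulation
R=lambda i,m0:None
def red(i,lim):
    q=cv2.cvtColor(i,cv2.COLOR_RGB2HSV); r=((q[...,0]<8)|(q[...,0]>172))&(q[...,1]>150)&(q[...,2]>60); r[lim]=0
    return np.argwhere(r)[:,::-1],q[...,2][r]
for i,l in((im,np.s_[:120]),(sc,np.s_[:,330:])):
    pts,v=red(i,l); b=v>np.percentile(v,60); print("bright",pts[b].mean(0),"all",pts.mean(0))
    o=pts[b].mean(0); print(np.round([ray(c if i is im else cs,o,.131)*1000],1))
E
```

```text
panctr [682.2  55.9   5.5]
htop [651.  -18.9 131. ]
jarC [ 501.7 -175.2   84. ]
pan ((681.6784057617188, 61.49921417236328), (71.48625946044922, 75.7496566772461), 68.29364776611328) [151.95 155.1  154.15]
bright [265.25       158.92647059] all [259.70760234 160.65497076]
[[652.  -16.5 131. ]]
bright [288.65517241 227.35172414] all [292.27807487 234.79144385]
[[660.6 -17.2 131. ]]
```

Request:
carry_out(
  steps=[
    [0.8,-0.85,0,-0.985,1],
    [0.8,-0.85,0,-0.985,1],
    [0.8,-0.85,0,-0.985,1],
    [0.8,-0.85,0,-0.985,1],
    [0.8,-0.85,0,-0.985,1],
    [0.8,-0.85,0,-0.985,1],
    [0.8,-0.85,0,-0.985,1],
    [0.8,-0.85,0,-0.985,1],
    [0.8,-0.85,0,-0.985,1],
    [0.8,-0.85,0,-0.985,1],
  ],
)

```text
time_s: 1.1
position: [0.4391, 0.2301, 0.2308]
orientation: [-180.0, 0.0, 71.3]
force: [-0.5, -0.5, -0.9]
width: 1.0
grip_force: 0.0
```

Request:
carry_out(
  steps=[
    [0.72,-0.785,-0.03,-0.026,1],
    [0.72,-0.785,-0.03,-0.026,1],
    [0.72,-0.785,-0.03,-0.026,1],
    [0.72,-0.785,-0.03,-0.026,1],
    [0.72,-0.785,-0.03,-0.026,1],
    [0.72,-0.785,-0.03,-0.026,1],
    [0.72,-0.785,-0.03,-0.026,1],
    [0.72,-0.785,-0.03,-0.026,1],
  ],
)

```text
time_s: 1.9
position: [0.656, -0.0076, 0.2205]
orientation: [-179.9, 0.1, 69.2]
force: [-0.2, -0.2, -0.5]
width: 0.998
grip_force: 0.0
```

```bash
python3 - <<'E'
from h import *
c,im=snap("wrist","w1"); s=state(); print(np.round(s["position"],4),np.round(s["orientation"],1),np.round(s["joints"],0))
print(-c[1].T@c[2])
q=cv2.cvtColor(im,cv2.COLOR_RGB2HSV); r=(((q[...,0]<8)|(q[...,0]>172))&(q[...,1]>150)&(q[...,2]>60)).astype(np.uint8)
cn=max(cv2.findContours(r,0,1)[0],key=cv2.contourArea); print(cv2.minAreaRect(cn))
P=lambda x,z:np.array([680.2+x*np.cos(np.radians(69)),57.8+x*np.sin(np.radians(69)),z+3])/1000
for n,x,z in(("grip",-68,98),("top",-77,128),("root",-48,36)): print(n,proj(c,P(x,z)))
E
```

```text
[ 0.655  -0.0058  0.2209] [-179.9    0.    69.3] [-7. 34. 65.  0. 81. 13.]
[0.68065976 0.05742854 0.36284334]
((254.0, 181.5), (65.0, 18.0), 90.0)
grip [252.19838371 185.00746539]
top [252.08153611 202.7510703 ]
root [252.38292446 156.31328244]
```

View pics/w1.png

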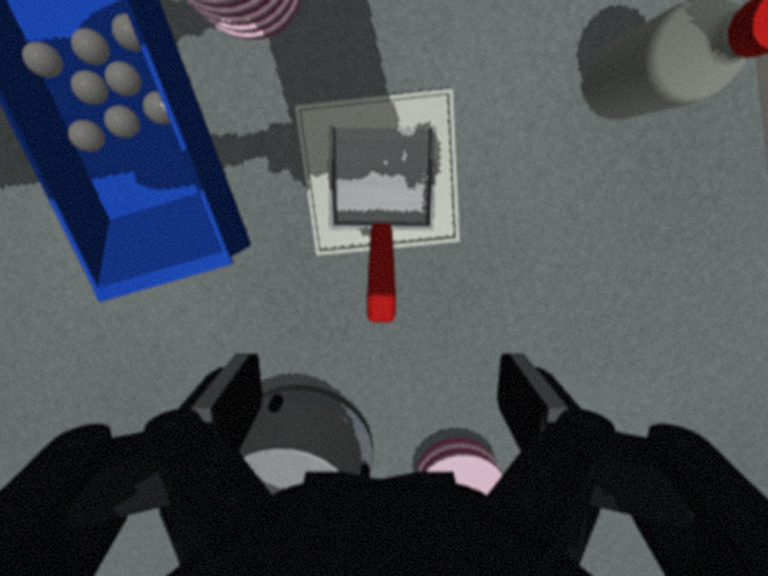

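The wrist view shows the handle upright at u≈254, 2 px from where my pose estimate predicts it. The yaw fits, so I'll descend and grip.

Request:
carry_out(
  steps=[
    [0,0,-0.15,0,1],
    [0,0,-0.3,0,1],
    [0,0,-0.42,0,1],
    [0,0,-0.463,0,1],
    [0,0,-0.463,0,1],
    [0,0,-0.463,0,-1],
    [0,0,-0.463,0,-1],
    [0,0,-0.463,0,-1],
    [0,0,-0.463,0,-1],
    [0,0,-0.463,0,-1],
  ],
)

```text
time_s: 2.95
position: [0.6556, -0.0048, 0.0845]
orientation: [179.9, -0.0, 69.4]
force: [-0.6, 1.5, 3.1]
width: 0.2
grip_force: 58.5
```

Request:
carry_out(
  steps=[
    [0,0,0.05,0,-1],
    [0,0,0.1,0,-1],
    [0,0,0.1,0,-1],
    [0,0,0.1,0,-0.65],
    [0,0,0.1,0,-0.65],
  ],
)

```text
time_s: 3.45
position: [0.6544, -0.0046, 0.1123]
orientation: [-179.9, 0.0, 69.4]
force: [-1.2, -0.9, -1.9]
width: 0.203
grip_force: 58.4
```

```bash
python3 - <<'E'
from h import *
c,im=snap("scene","s2",(200,100,400,300),3); s=state(); print({k:np.round(s[k],3) for k in("time_s","position","force","torque","width","grip_force")})
E
```

```text
{'time_s': np.float64(3.5), 'position': array([ 0.654, -0.005,  0.112]), 'force': array([-0.566, -0.051, -1.693]), 'torque': array([-0.061,  0.019,  0.003]), 'width': np.float64(0.206), 'grip_force': np.float64(58.448)}
```

View pics/s2.png

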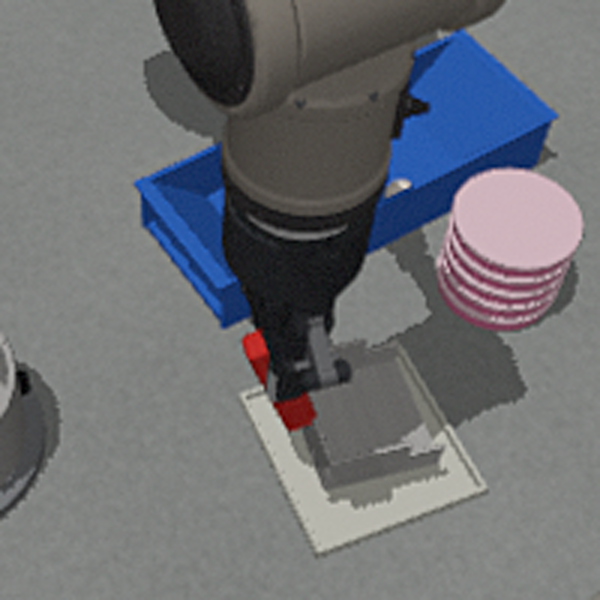

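The scoop hangs clear of the tray, about level, with a 58 N grip. Next I'll test whether easing the grip lets it swing.

Request:
carry_out(
  steps=[
    [0,0,0,0,-0.6],
    [0,0,0,0,-0.6],
    [0,0,0,0,-0.6],
  ],
)

```text
time_s: 3.8
position: [0.6549, -0.0046, 0.1131]
orientation: [-180.0, 0.0, 69.4]
force: [-0.3, -0.3, -1.2]
width: 0.204
grip_force: 55.8
```

Request:
carry_out(
  steps=[
    [0,0,0,0,-0.585],
    [0,0,0,0,-0.585],
  ],
)

```text
time_s: 4.0
position: [0.655, -0.0047, 0.1134]
orientation: [180.0, 0.0, 69.4]
force: [-0.4, -0.5, -1.0]
width: 0.208
grip_force: 24.1
```

```bash
cat >> h.py <<'E'
def tiltpt(x,z,th,s):  # scoop point (mm) in world for tilt th deg (mouth up +), gripped
    t=np.radians(th); dx,dz=x+68,z-98; y=np.radians(s["orientation"][2])
    a=dx*np.cos(t)-dz*np.sin(t); b=dz*np.cos(t)+dx*np.sin(t)
    p=np.array(s["position"])+[0,0,grasp_offset]
    return p+np.array([a*np.cos(y),a*np.sin(y),b])/1000
def tilt(name=None):
    s=state(); c=cam("wrist"); im=np.array(read_camera("wrist"))
    if name: cv2.imwrite(f"pics/{name}.png",cv2.resize(im,None,fx=1.5,fy=1.5)[:,:,::-1])
    q=cv2.cvtColor(im,cv2.COLOR_RGB2HSV); r=(((q[...,0]<8)|(q[...,0]>172))&(q[...,1]>150)&(q[...,2]>40)).astype(np.uint8); r[:,:225]=0; r[:,290:]=0
    cn=max(cv2.findContours(r,0,1)[0],key=cv2.contourArea); row=cn[:,0,1].min()
    th=np.arange(-60,61); rows=np.array([proj(c,tiltpt(-37,36,t,s))[1] for t in th])
    return row,th[np.abs(rows-row).argmin()],np.round(rows[::10]),im
E
python3 - <<'E'
from h import *
r=tilt("w2"); print(r[:3]); s=state(); c=cam("wrist")
for t in(-40,-20,0,20): print(t,[np.round(proj(c,tiltpt(40,z,t,s))) for z in(0,22)],np.round(proj(c,tiltpt(-40,36,t,s))))
E
```

```text
(np.int32(174), np.int64(-1), array([262., 246., 230., 215., 200., 186., 172., 159., 147., 136., 127.,
       120., 116.]))
-40 [array([253., 166.]), array([253., 155.])] [253. 234.]
-20 [array([253., 117.]), array([253., 108.])] [253. 204.]
0 [array([253.,  63.]), array([253.,  57.])] [253. 176.]
20 [array([253.,  -2.]), array([253.,  -3.])] [253. 151.]
```

View pics/w2.png

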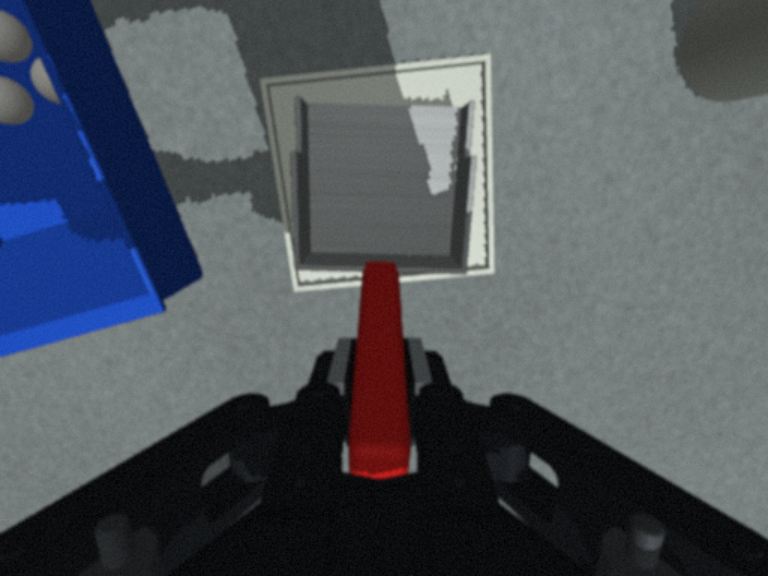

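The wrist view shows the pan level in the grip, with the back wall at row 176. The estimator reads −1°, which agrees. I'll raise the scoop and ease the grip to see whether it swings mouth-down.

Request:
carry_out(
  steps=[
    [0,0,0.15,0,-1],
    [0,0,0.29,0,-1],
    [0,0,0.29,0,-1],
    [0,0,0.29,0,-0.6],
    [0,0,0.29,0,-0.58],
    [0,0,0.29,0,-0.58],
  ],
)

```text
time_s: 4.65
position: [0.6542, -0.0045, 0.1986]
orientation: [-179.8, 0.0, 69.4]
force: [0.3, 0.5, -1.3]
width: 0.207
grip_force: 3.7
```

```bash
python3 - <<'E'
from h import *
r=tilt(); s=state(); print(r[:2],s["grip_force"],s["width"],s["position"],s["time_s"])
E
```

```text
(np.int32(191), np.int64(-14)) 3.7820832431316376 0.20897228050133548 [ 0.6543196  -0.00456388  0.19870542] 4.7
```

Request:
carry_out(
  steps=[
    [0,0,0,0,-0.58],
    [0,0,0,0,-0.58],
    [0,0,0,0,-1],
    [0,0,0,0,-1],
  ],
)

```text
time_s: 5.1
position: [0.655, -0.0046, 0.2003]
orientation: [-180.0, -0.0, 69.4]
force: [0.1, 0.5, -2.4]
width: 0.2
grip_force: 58.4
```

```bash
python3 - <<'E'
from h import *
r=tilt("w3"); s=state(); print(r[:2],s["grip_force"],s["width"],s["position"],s["time_s"])
c=cam("wrist")
for t in(-40,-30,-20): print(t,[np.round(proj(c,tiltpt(40,z,t,s))) for z in(0,22)],np.round(proj(c,tiltpt(-40,36,t,s))))
E
```

```text
(np.int32(218), np.int64(-32)) 58.431819677352905 0.19972877322066002 [ 0.6550097  -0.00464442  0.20038591] 5.15
-40 [array([253., 166.]), array([253., 155.])] [253. 234.]
-30 [array([253., 142.]), array([253., 132.])] [253. 219.]
-20 [array([253., 117.]), array([253., 108.])] [253. 204.]
```

View pics/w3.png

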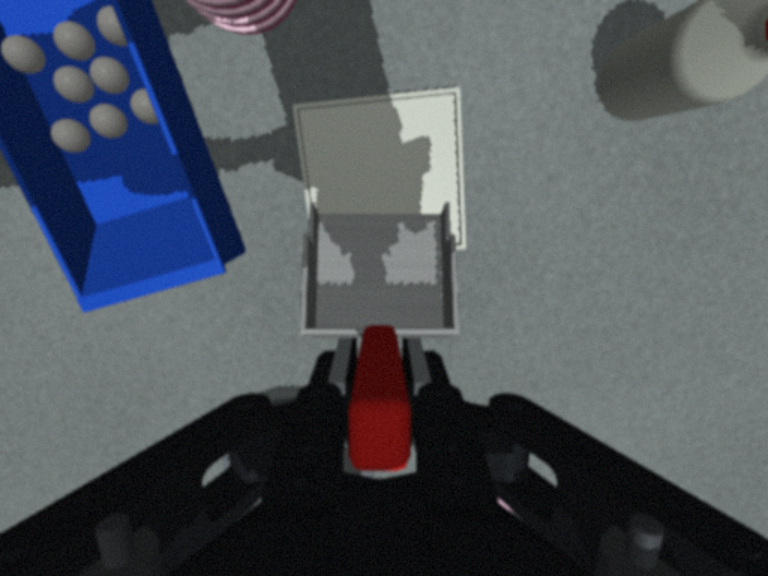

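The view shows the scoop hanging mouth-down at about −30° (lip at row 142, back wall at row 220) and not slipped in the grip. Easing the grip therefore gives controlled tilting. Now over to the near end of the tub, behind the balls.

Request:
carry_out(
  steps=[
    [-0.537,0.325,0.03,0.175,-1],
    [-0.537,0.325,0.03,0.175,-1],
    [-0.537,0.325,0.03,0.175,-1],
    [-0.537,0.325,0.03,0.175,-1],
    [-0.537,0.325,0.03,0.175,-1],
    [-0.537,0.325,0,0.175,-1],
    [-0.537,0.325,-0.1,0.175,-1],
    [-0.537,0.325,-0.1,0.175,-1],
  ],
)

```text
time_s: 5.95
position: [0.4926, 0.0921, 0.1669]
orientation: [-179.6, 0.1, 85.1]
force: [-0.6, 0.3, -1.4]
width: 0.204
grip_force: 60.0
```

```bash
python3 - <<'E'
from h import *
r=tilt("w4"); s=state(); print(r[:2],s["position"],s["orientation"],s["time_s"])
c=cam("wrist"); L=tiltpt(40,0,-30,s); print("lip",np.round(L*1000,1),"tub frame",[(L[:2]-[.503,.197])@[.0846,.9964],(L[:2]-[.503,.197])@[-.9964,.0846]])
# lateral check: tub side walls seen by wrist camera: rim rows at z=.056
q=cv2.cvtColor(r[3],cv2.COLOR_RGB2HSV); b=(q[...,0]>105)&(q[...,0]<130)&(q[...,1]>150)
for row in(40,80,120):
    k=np.where(b[row])[0]
    if len(k): print(row,k.min(),k.max(),[np.round((ray(c,(u,row),.056)[:2]-[.503,.197])@[-.9964,.0846],4) for u in(k.min(),k.max())])
E
```

```text
(np.int32(218), np.int64(-32)) [0.49353156 0.09214252 0.16862306] [-1.79758438e+02  3.67777286e-02  8.51321109e+01] 6.0
lip [497.3 136.5  48.5] tub frame [np.float64(-0.06075094980652758), np.float64(0.0005519102960745703)]
40 189 323 [np.float64(0.0556), np.float64(-0.059)]
80 191 320 [np.float64(0.056), np.float64(-0.0586)]
120 195 317 [np.float64(0.0545), np.float64(-0.0581)]
```

View pics/w4.png

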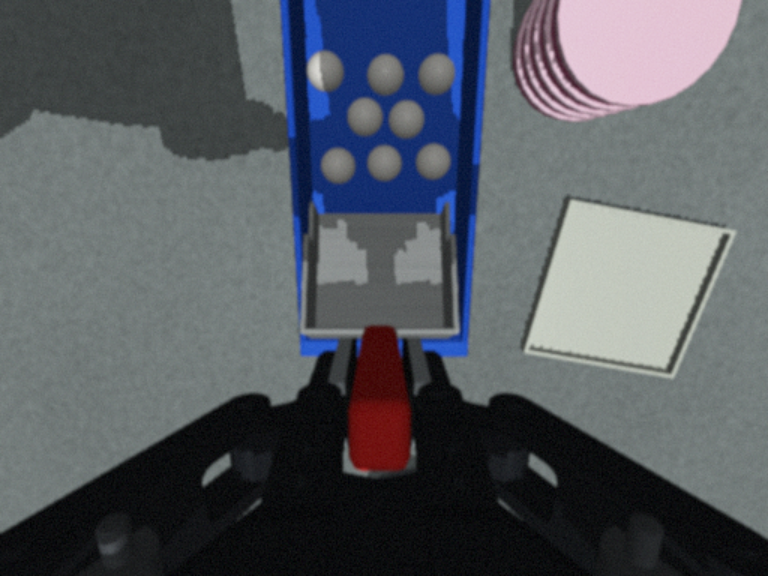

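The wrist view shows the scoop centred in the tub, with its lip at row 142 just behind the first ball row at about row 108. I'll lower it there and level it while advancing.

Request:
carry_out(
  steps=[
    [0.005,0,-0.06,0,-1],
    [0.005,0,-0.1,0,-1],
    [0.005,0,-0.125,0,-1],
    [0.005,0,-0.125,0,-1],
    [0.005,0,-0.125,0,-1],
  ],
)

```text
time_s: 6.5
position: [0.4958, 0.0928, 0.1333]
orientation: [180.0, -0.0, 85.2]
force: [-0.6, 0.0, -0.9]
width: 0.201
grip_force: 60.0
```

Request:
carry_out(
  steps=[
    [0,0,-0.027,0,-1],
    [0,-0.005,-0.043,0,-1],
    [0,-0.01,-0.057,0,-1],
    [0,-0.02,-0.08,0,-1],
    [0,-0.03,-0.1,0,-1],
    [0,-0.03,-0.1,0,-1],
  ],
)

```text
time_s: 7.1
position: [0.497, 0.0834, 0.104]
orientation: [179.7, -0.0, 85.1]
force: [0.3, -0.8, 4.9]
width: 0.198
grip_force: 58.2
```

```bash
python3 - <<'E'
from h import *
r=tilt(); s=state(); print(r[:2],s["position"],s["force"],s["time_s"])
print("lip",np.round(tiltpt(40,0,r[1]+1,s)*1000,1))
E
```

```text
(np.int32(190), np.int64(-13)) [0.49697497 0.08353141 0.10412034] [ 0.2963421  -1.0086053   3.77821782] 7.15
lip [504.2 168.5   4.5]
```

Request:
carry_out(
  steps=[
    [0,-0.005,-0.025,0,-1],
    [0,-0.01,-0.045,0,-1],
    [0,-0.01,-0.058,0,-1],
    [0.001,0.01,-0.06,0,-1],
    [0.003,0.035,-0.06,0,-1],
    [0.005,0.06,-0.06,0,-1],
    [0.008,0.09,-0.06,0,-1],
    [0.01,0.12,-0.06,0,-1],
    [0.013,0.15,-0.06,0,-1],
    [0.015,0.18,-0.06,0,-1],
  ],
)

```text
time_s: 8.15
position: [0.5028, 0.1377, 0.0883]
orientation: [179.6, -0.0, 85.2]
force: [-0.4, -4.8, 20.6]
width: 0.199
grip_force: 60.3
```

```bash
python3 - <<'E'
from h import *
r=tilt("w5"); s=state(); print(r[:2],s["position"],s["force"],s["time_s"])
print("lip",np.round(tiltpt(40,0,r[1]+1,s)*1000,1))
E
```

```text
(np.int32(176), np.int64(-3)) [0.50281407 0.13893252 0.088257  ] [ 9.46072264e-03 -2.55318601e+00  1.89012808e+01] 8.2
lip [511.5 243.1   5.2]
```

View pics/w5.png

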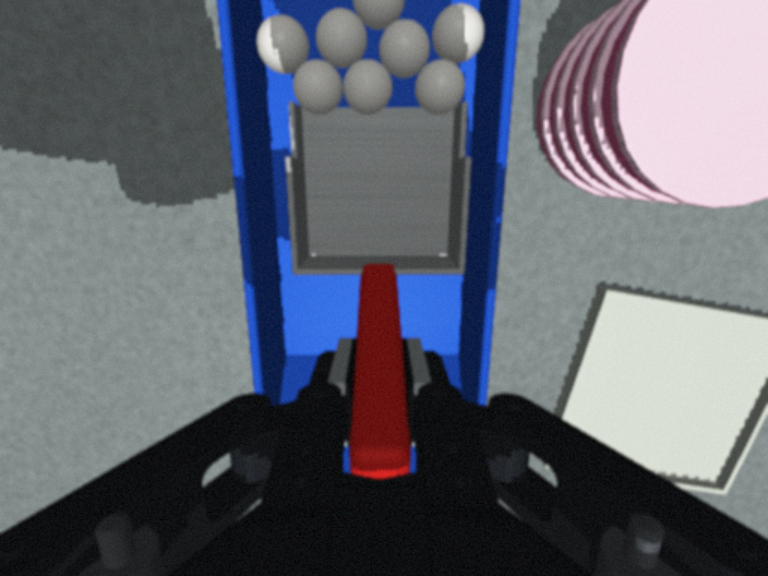

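All eight balls are ahead of the mouth (lip at about row 70) and the pan is level. I'll push on toward the far slope so that they run up it and back into the pan.

Request:
carry_out(
  steps=[
    [0.003,0.035,0.003,0,-1],
    [0.006,0.07,0.003,0,-1],
    [0.009,0.105,0.003,0,-1],
    [0.012,0.14,0.003,0,-1],
    [0.013,0.155,0.003,0,-1],
    [0.013,0.155,0.003,0,-1],
    [0.013,0.155,0.003,0,-1],
    [0.013,0.155,0.003,0,-1],
  ],
)

```text
time_s: 9.0
position: [0.5059, 0.1847, 0.0883]
orientation: [179.7, -0.1, 85.2]
force: [0.4, -0.9, 13.4]
width: 0.204
grip_force: 59.2
```

```bash
python3 - <<'E'
from h import *
r=tilt("w6"); s=state(); print(r[:2],s["position"],s["force"],s["time_s"])
print("lip",np.round(tiltpt(40,0,r[1]+2,s)*1000,1))
E
```

```text
(np.int32(176), np.int64(-3)) [0.5059392  0.18472699 0.08826556] [ 8.85256170e-03 -7.83265871e-01  1.28574839e+01] 9.05
lip [514.8 290.6   7.1]
```

View pics/w6.png

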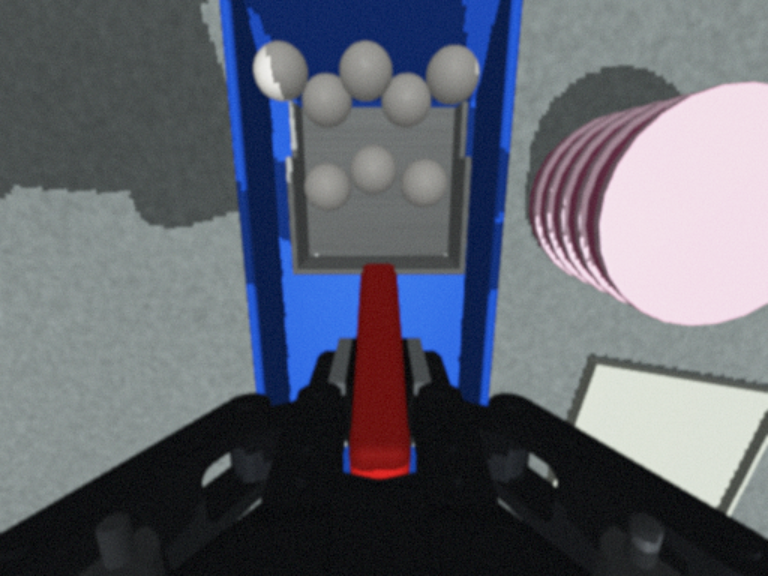

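Three balls are well inside the pan (rows 113–124), two more are crossing the lip, and three lie at the corners. That was the tenth and last picture, so from here I'll check by numbers. I'll slide the lip up the slope with an eased grip so the scoop tips back.

Request:
carry_out(
  steps=[
    [0,0.005,0,0,-0.585],
    [0.001,0.012,-0.008,0,-0.585],
    [0.002,0.02,-0.014,0,-0.585],
    [0.002,0.027,-0.02,0,-0.585],
    [0.002,0.03,-0.026,0,-0.585],
    [0.002,0.03,-0.026,0,-0.585],
  ],
)

```text
time_s: 9.65
position: [0.5076, 0.1925, 0.0819]
orientation: [179.5, -0.0, 85.2]
force: [-0.3, -7.9, 24.1]
width: 0.206
grip_force: 19.7
```

```bash
cat >> h.py <<'E'
def balls(im):
    q=cv2.cvtColor(im,cv2.COLOR_RGB2GRAY); g=cv2.medianBlur(q,5); g[240:]=0
    C=cv2.HoughCircles(g,cv2.HOUGH_GRADIENT,1,20,param1=60,param2=11,minRadius=14,maxRadius=23)
    hs=cv2.cvtColor(im,cv2.COLOR_RGB2HSV); out=[]
    for u,v,r in ([] if C is None else C[0]):
        p=im[int(v)-5:int(v)+6,int(u)-5:int(u)+6].reshape(-1,3).mean(0)
        if p.max()-p.min()<30 and p.mean()>95: out.append((int(u),int(v),int(r),int(p.mean())))
    return sorted(out,key=lambda b:b[1])
E
python3 - <<'E'
from h import *
im0=cv2.imread("pics/w6.png")[:,:,::-1]; im0=cv2.resize(im0,(512,384)).copy(); print("ref",balls(im0))
r=tilt("w7"); s=state(); print(r[:2],s["position"],s["force"],s["time_s"],s["grip_force"])
c=cam("wrist"); t=r[1]+2; print("lip",np.round(tiltpt(40,0,t,s)*1000,1),proj(c,tiltpt(40,2,t,s)),"back",proj(c,tiltpt(-38,2,t,s)))
print(balls(r[3]))
E
```

```text
ref [(189, 45, 21, 146), (300, 48, 19, 147), (239, 48, 22, 143), (216, 64, 15, 151), (271, 68, 16, 146), (248, 110, 14, 152), (282, 120, 14, 152), (217, 123, 14, 152), (385, 154, 15, 110), (407, 166, 19, 234), (379, 190, 14, 144)]
(np.int32(183), np.int64(-8)) [0.50759803 0.19253392 0.08194568] [-1.1441647  -7.89529071 23.99745257] 9.7 19.640213549137115
lip [515.7 289.4  -8.1] [251.94569001  79.54395282] back [252.16908427 176.27555447]
[(185, 50, 22, 150), (290, 79, 15, 156), (209, 84, 20, 150), (249, 85, 14, 156), (433, 108, 22, 230), (278, 114, 14, 156), (246, 123, 14, 157), (213, 129, 14, 156), (287, 146, 14, 157), (379, 173, 15, 132)]
```

```bash
cat >> h.py <<'E'
def feats(im):
    q=cv2.cvtColor(im,cv2.COLOR_RGB2HSV); b=((q[...,0]>100)&(q[...,0]<135)&(q[...,1]>110)).astype(np.uint8); b=cv2.medianBlur(b,3)
    lip=[];back=[]
    for u in range(204,302,3):
        k=np.where(b[20:140,u])[0]; lip.append(k.max()+20 if len(k) else -1)
        k=np.where(b[150:240,u])[0]; back.append(k.min()+150 if len(k) else -1)
    return lip,back
def fit(lip,back,red,c,s):  # lip row (top of floor), back wall top row, red row -> tilt, slide mm
    from scipy.optimize import least_squares
    def f(p):
        s2=dict(s); s2["position"]=np.array(s["position"])+[0,0,p[1]/1000]
        o=[]
        if lip is not None:o.append(proj(c,tiltpt(40,2.5,p[0],s2))[1]-lip)
        if back is not None:o.append(proj(c,tiltpt(-42,36,p[0],s2))[1]-back)
        if red is not None:o.append(proj(c,tiltpt(-37,36,p[0],s2))[1]-red)
        return o
    return least_squares(f,[0,0]).x
E
python3 - <<'E'
from h import *
c=cam("wrist"); s=state()
for n in("w2","w5","w6","w7"):
    im=cv2.resize(cv2.imread(f"pics/{n}.png")[:,:,::-1],(512,384)).copy(); print(n,feats(im)) if n!="w2" else 0
# level reference in tool frame
for sl in(0,3,6,9):
    for t in(-5,0,5,10):
        s2=dict(s); s2["position"]=np.array(s["position"])+[0,0,sl/1000]
        print(sl,t,[round(proj(c,tiltpt(*p,t,s2))[1]) for p in((40,2.5),(-42,36),(-37,36))])
E
```

```text
w5 ([np.int64(22), np.int64(39), np.int64(38), np.int64(39), -1, -1, -1, np.int64(47), np.int64(71), np.int64(71), -1, -1, -1, np.int64(38), np.int64(38), np.int64(39), np.int64(40), np.int64(21), np.int64(70), np.int64(71), np.int64(71), np.int64(70), np.int64(71), np.int64(70), np.int64(71), np.int64(70), -1, np.int64(40), np.int64(40), np.int64(39), -1, -1, -1], [np.int64(183), np.int64(183), np.int64(183), np.int64(183), np.int64(183), np.int64(183), np.int64(183), np.int64(183), np.int64(183), np.int64(183), np.int64(183), np.int64(183), np.int64(184), -1, -1, -1, -1, -1, -1, -1, np.int64(184), np.int64(183), np.int64(183), np.int64(183), np.int64(183), np.int64(183), np.int64(183), np.int64(183), np.int64(183), np.int64(183), np.int64(183), np.int64(183), np.int64(183)])
w6 ([np.int64(42), np.int64(50), np.int64(49), np.int64(48), np.int64(47), np.int64(47), np.int64(48), np.int64(48), np.int64(35), np.int64(31), np.int64(28), np.int64(71), np.int64(71), np.int64(71), np.int64(71), np.int64(71), np.int64(71), np.int64(31), np.int64(34), np.int64(41), np.int64(49), np.int64(48),
[... 1064 characters left out ...]
nt64(190), np.int64(190), np.int64(190), np.int64(190), np.int64(190), np.int64(190), np.int64(190), np.int64(190), np.int64(190), np.int64(190), np.int64(190), -1, -1, -1, -1, -1, -1, -1, -1, np.int64(191), np.int64(190), np.int64(190), np.int64(190), np.int64(190), np.int64(190), np.int64(190), np.int64(190), np.int64(190), np.int64(190), np.int64(190), np.int64(190), np.int64(190)])
0 -5 [77, 186, 179]
0 0 [62, 179, 172]
0 5 [47, 172, 165]
0 10 [32, 166, 159]
3 -5 [76, 187, 180]
3 0 [62, 180, 173]
3 5 [46, 173, 166]
3 10 [30, 167, 160]
6 -5 [76, 188, 181]
6 0 [61, 181, 174]
6 5 [45, 174, 167]
6 10 [29, 168, 160]
9 -5 [75, 189, 182]
9 0 [60, 182, 175]
9 5 [44, 175, 168]
9 10 [27, 169, 161]
```

All eight balls are detected, seven of them at or inside the mouth. However, pushing on the slope tipped the scoop slightly forward and slid the handle about 9 mm in the eased grip. I'll grip fully and press the pan's rear edge down while drawing back, which should tip it mouth-up.

Request:
carry_out(
  steps=[
    [0,0,0,0,-1],
    [0,-0.008,-0.01,0,-1],
    [-0.001,-0.017,-0.025,0,-1],
    [-0.002,-0.035,-0.036,0,-1],
    [-0.004,-0.055,-0.046,0,-1],
    [-0.006,-0.075,-0.055,0,-1],
  ],
)

```text
time_s: 10.3
position: [0.5063, 0.1708, 0.0661]
orientation: [179.4, -0.1, 85.2]
force: [-0.6, -2.3, 19.9]
width: 0.202
grip_force: 58.1
```

```bash
python3 - <<'E'
from h import *
r=tilt("w8"); s=state(); print(r[:2],s["position"],s["force"],s["torque"],s["time_s"],s["grip_force"])
f=feats(r[3]); print([int(x) for x in f[0]],int(np.median([x for x in f[1] if x>0]))); print(balls(r[3]))
c=cam("wrist"); print(fit(None,np.median([x for x in f[1] if x>0]),r[0],c,s))
E
```

```text
(np.int32(168), np.int64(3)) [0.50602246 0.16988721 0.06538672] [-0.31326373 -5.80191624 26.02672932] [-0.17221052  0.33556838  0.011136  ] 10.35 59.13228213787079
[31, 31, 31, 31, 31, 31, 31, 31, 31, 31, 31, 31, 31, 31, 31, 31, 32, 32, 32, 32, 32, 32, 32, 32, 32, 32, 32, 32, 32, 32, 32, 32, 32] 177
[(172, 12, 22, 144), (458, 19, 15, 111), (300, 68, 21, 158), (207, 88, 18, 161), (247, 95, 17, 161), (284, 106, 17, 161), (247, 138, 16, 162), (212, 142, 16, 162), (290, 142, 17, 161), (418, 186, 15, 157)]
[13.11323393 45.40239102]
```

The scoop is now tipped back by about 9°. Six balls are clearly inside it, and one at (300,68) may be riding on the side wall. I'll tip it further.

Request:
carry_out(
  steps=[
    [-0.001,-0.018,-0.01,0,-1],
    [-0.002,-0.036,-0.022,0,-1],
    [-0.003,-0.05,-0.034,0,-1],
    [-0.003,-0.05,-0.034,0,-1],
  ],
)

```text
time_s: 10.75
position: [0.5047, 0.1553, 0.0538]
orientation: [179.6, -0.1, 85.1]
force: [0.6, -3.2, 13.5]
width: 0.198
grip_force: 58.6
```

```bash
python3 - <<'E'
from h import *
r=tilt("w9"); s=state(); print(r[:2],s["position"],s["force"],s["time_s"],s["grip_force"])
f=feats(r[3]); print([int(x) for x in f[0]][::4],int(np.median([x for x in f[1] if x>0]))); print(balls(r[3]))
c=cam("wrist")
for sl in(5,10,15):
    for t in(10,15,20):
        s2=dict(s); s2["position"]=np.array(s["position"])+[0,0,sl/1000]
        print(sl,t,[round(proj(c,tiltpt(*p,t,s2))[1]) for p in((40,2.5),(-42,36),(-37,36))])
E
```

```text
(np.int32(155), np.int64(13)) [0.50461891 0.155473   0.05383528] [ 0.77814264 -3.21096957 12.94536702] 10.8 58.494563698768616
[-1, -1, -1, -1, -1, -1, -1, -1, -1] 166
[(308, 37, 22, 166), (439, 45, 22, 116), (396, 47, 22, 108), (419, 55, 22, 122), (395, 81, 20, 116), (246, 84, 20, 166), (203, 84, 20, 166), (291, 86, 20, 165), (429, 96, 22, 136), (208, 123, 19, 167), (248, 124, 17, 166), (297, 124, 18, 166), (413, 124, 22, 165), (481, 145, 22, 240)]
5 10 [30, 167, 160]
5 15 [12, 161, 154]
5 20 [-6, 155, 148]
10 10 [27, 169, 162]
10 15 [9, 162, 155]
10 20 [-10, 156, 149]
15 10 [24, 170, 163]
15 15 [6, 164, 156]
15 20 [-15, 157, 150]
```

Request:
carry_out(
  steps=[
    [0,0,0.03,0,-1],
    [0,0,0.05,0,-1],
    [0,0,0.08,0,-1],
    [0,0,0.08,0,-1],
    [0,0,0.08,0,-1],
  ],
)

```text
time_s: 11.3
position: [0.5016, 0.1559, 0.0753]
orientation: [180.0, 0.0, 85.2]
force: [0.0, -0.0, -3.5]
width: 0.203
grip_force: 58.9
```

```bash
python3 - <<'E'
from h import *
r=tilt("w10"); s=state(); print(r[:2],s["position"],s["force"],s["time_s"],s["grip_force"])
f=feats(r[3]); print(int(np.median([x for x in f[1] if x>0]))); print([b for b in balls(r[3]) if b[0]<340])
# horizontal gray profile through row 37 and left/right wall columns
for row in(20,37,60,85,105): print(row,[int(v) for v in r[3][row,150:350:5].mean(1)],)
q=cv2.cvtColor(r[3],cv2.COLOR_RGB2HSV); b=(q[...,0]>100)&(q[...,0]<135)&(q[...,1]>110)
for row in(20,37,60,85,105): 
    k=np.where(~b[row,150:350])[0]+150; print(row,[(int(g[0]),int(g[-1])) for g in np.split(k,np.where(np.diff(k)>2)[0]+1) if len(g)>3])
E
```

```text
(np.int32(155), np.int64(13)) [0.50141367 0.15587595 0.07506768] [ 0.20720203  0.26843177 -2.73934364] 11.35 58.91726195812225
166
[(308, 39, 22, 153), (203, 85, 19, 153), (247, 86, 20, 153), (291, 86, 20, 154), (296, 124, 19, 153), (248, 124, 17, 154), (209, 125, 18, 154)]
20 [97, 39, 33, 92, 56, 59, 88, 97, 96, 93, 92, 92, 93, 86, 91, 94, 88, 91, 93, 91, 95, 96, 92, 91, 90, 93, 95, 96, 95, 101, 136, 145, 145, 145, 112, 93, 56, 60, 154, 88]
37 [105, 45, 41, 70, 81, 60, 74, 94, 93, 91, 91, 93, 94, 94, 93, 92, 97, 92, 92, 94, 89, 92, 85, 92, 91, 93, 90, 105, 123, 139, 153, 155, 159, 150, 148, 139, 102, 66, 86, 35]
60 [114, 76, 41, 39, 101, 67, 58, 90, 89, 100, 96, 92, 98, 94, 97, 97, 96, 98, 95, 96, 89, 99, 94, 91, 91, 92, 91, 91, 95, 106, 111, 117, 119, 113, 111, 62, 64, 86, 41, 43]
85 [101, 101, 38, 62, 86, 59, 57, 121, 144, 149, 157, 154, 146, 139, 123, 104, 134, 140, 149, 161, 157, 149, 140, 130, 104, 129, 142, 153, 160, 153, 151, 143, 112, 91, 58, 56, 60, 81, 57, 94]
105 [77, 116, 48, 35, 84, 90, 54, 61, 63, 104, 107, 116, 109, 94, 92, 91, 95, 92, 110, 113, 110, 104, 93, 94, 94, 86, 103, 115, 118, 117, 109, 89, 87, 61, 58, 61, 75, 72, 43, 109]
20 [(161, 345)]
37 [(165, 341)]
60 [(169, 336)]
85 [(166, 340)]
105 [(170, 335)]
```

The scoop is tipped back about 15° and carries seven balls: the 2×3 block plus one at (308,39) inside the right wall. The wrist load of about 3 N agrees with that. I'll lift it and carry it smoothly toward the jar.

Request:
carry_out(
  steps=[
    [0,0,0.04,0,-1],
    [0,0,0.11,0,-1],
    [0,0,0.19,0,-1],
    [0,-0.01,0.27,0,-1],
    [0,-0.04,0.32,0,-1],
    [0,-0.1,0.33,0,-1],
    [-0.002,-0.18,0.33,0,-1],
    [-0.004,-0.28,0.33,0,-1],
    [-0.006,-0.38,0.33,0,-1],
    [-0.008,-0.48,0.33,0,-1],
  ],
)

```text
time_s: 12.35
position: [0.4991, 0.0108, 0.175]
orientation: [180.0, 0.0, 85.2]
force: [0.5, -0.0, -3.2]
width: 0.199
grip_force: 58.9
```

Request:
carry_out(
  steps=[
    [-0.002,-0.1,0,0,-1],
    [-0.004,-0.2,0,0,-1],
    [-0.006,-0.3,0,0,-1],
    [-0.008,-0.4,0,0,-1],
    [-0.01,-0.5,0,0,-1],
    [-0.012,-0.6,0,0,-1],
    [-0.014,-0.7,0,0,-1],
    [-0.016,-0.78,0,0,-1],
    [-0.018,-0.84,0,0,-1],
    [-0.018,-0.88,0,0,-1],
  ],
)

```text
time_s: 13.35
position: [0.4938, -0.2534, 0.1746]
orientation: [180.0, 0.0, 85.1]
force: [0.1, -0.5, -2.5]
width: 0.203
grip_force: 58.9
```

```bash
python3 - <<'E'
from h import *
r=tilt("w11"); s=state(); print(r[:2],s["position"],s["orientation"],s["force"],s["time_s"],s["grip_force"])
print([b for b in balls(r[3]) if 170<b[0]<340 and b[3]>120])
p=np.array(s["position"])+[0,0,.0187]; d=np.array([np.cos(np.radians(85.2)),np.sin(np.radians(85.2))]); v=p[:2]-[.5025,-.1745]; print("jar frame",v@d,v@[-d[1],d[0]],p[2])
E
```

```text
(np.int32(155), np.int64(13)) [ 0.49393    -0.25468045  0.17451973] [1.79958722e+02 7.19250413e-02 8.51124324e+01] [ 1.13353334 -0.67268098 -2.87151032] 13.4 58.875412344932556
[(307, 39, 22, 124), (247, 84, 18, 124), (203, 86, 21, 122), (290, 86, 20, 123), (208, 124, 18, 124), (247, 125, 18, 123), (296, 126, 18, 122)]
jar frame -0.08061636502794461 0.0018306129719480348 0.1932197305014507
```

Request:
carry_out(
  steps=[
    [0.001,-0.03,-0.004,0,-1],
    [0.003,-0.07,-0.01,0,-1],
    [0.004,-0.095,-0.013,0,-1],
    [0.004,-0.098,-0.013,0,-1],
    [0.004,-0.098,-0.013,0,-0.59],
    [0.004,-0.098,-0.013,0,-0.583],
    [0.004,-0.098,-0.013,0,-0.583],
  ],
)

```text
time_s: 14.1
position: [0.4951, -0.2809, 0.1705]
orientation: [180.0, -0.0, 85.2]
force: [0.5, 0.1, -4.2]
width: 0.21
grip_force: 10.9
```

```bash
python3 - <<'E'
from h import *
r=tilt("w12"); s=state(); print(r[:2],s["position"],s["force"],s["time_s"],s["grip_force"],s["width"])
print([b for b in balls(r[3]) if 170<b[0]<340 and b[3]>100])
E
```

```text
(np.int32(192), np.int64(-14)) [ 0.49524973 -0.28132482  0.17064069] [-0.10007423 -0.70072772 -1.15698612] 14.15 11.53776615858078 0.20742747038299839
[(293, 103, 15, 121), (284, 133, 19, 119), (222, 137, 21, 115), (250, 138, 15, 120), (212, 169, 16, 119), (249, 172, 14, 122), (293, 176, 20, 116)]
```

The scoop has swung to about −13° over the jar, and the balls are starting to roll. I'll hold it there so they run out.

Request:
carry_out(
  steps=[
    [0,0,0,0,-1],
    [0,0,0,0,-1],
    [0,0,0,0,-1],
    [0,0,0,0,-1],
    [0,0,0,0,-1],
    [0,0,0,0,-1],
  ],
)

```text
time_s: 14.75
position: [0.4953, -0.2816, 0.1707]
orientation: [180.0, 0.0, 85.2]
force: [1.0, 0.6, 1.2]
width: 0.202
grip_force: 58.7
```

```bash
python3 - <<'E'
from h import *
r=tilt("w13"); s=state(); print(r[:2],s["position"],s["force"],s["time_s"],s["grip_force"])
print([b for b in balls(r[3]) if 150<b[0]<350 and b[3]>80])
c=cam("wrist"); print("lip row",proj(c,tiltpt(40,0,-12,s)))
for n in("top","scene"): 
    im=np.array(read_camera(n)); np.save(n+"1.npy",im)
t=np.load("top1.npy"); h=cv2.cvtColor(t,cv2.COLOR_RGB2HSV)
wb=((h[...,1]<70)&(h[...,2]>140)).astype(np.uint8); wb[:200]=0; wb[265:]=0; wb[:,:100]=0; wb[:,243:]=0
k,l,st,ce=cv2.connectedComponentsWithStats(wb); print("tub balls",[(np.round(ce[i]),st[i,4]) for i in range(1,k) if st[i,4]>10])
E
```

```text
(np.int32(200), np.int64(-20)) [ 0.49526613 -0.28160299  0.17066163] [0.6870281  0.46149284 1.36260488] 14.8 58.750669956207275
[(250, 25, 15, 111), (226, 32, 15, 117), (279, 32, 14, 116), (289, 55, 16, 110)]
lip row [252.81353765  96.48336272]
tub balls [(array([145., 248.]), np.int32(77))]
```

The pan is empty and resting on the jar rim at about −20°. Balls are visible in the jar beyond the lip, and one ball is in the tub. I'll lift away and head back to the tray.

Request:
carry_out(
  steps=[
    [0,-0.01,0.1,0,-1],
    [0,-0.01,0.2,0,-1],
    [0.05,0.1,0.2,-0.03,-1],
    [0.14,0.24,0.2,-0.08,-1],
    [0.23,0.39,0.2,-0.13,-1],
    [0.32,0.54,0.2,-0.177,-1],
    [0.41,0.69,0.2,-0.177,-1],
    [0.5,0.84,0.2,-0.177,-1],
    [0.54,0.927,0.2,-0.177,-1],
    [0.54,0.927,0.2,-0.177,-1],
  ],
)

```text
time_s: 15.9
position: [0.6581, 0.0016, 0.2291]
orientation: [-179.9, -0.1, 69.6]
force: [-0.4, -0.4, -1.8]
width: 0.202
grip_force: 59.1
```

```bash
python3 - <<'E'
from h import *
r=tilt("w14"); s=state(); print(r[:2],s["position"],s["orientation"],s["force"],s["time_s"],s["grip_force"])
c=cam("wrist")
# pan features in wrist: back wall/lip seen against the tray: row profile at columns 225,280
for u in(222,282): print(u,[int(v) for v in r[3][90:240:4,u].mean(1)])
print("model -19",[np.round(proj(c,tiltpt(x,z,-19,s))) for x,z in((40,2),(-42,36),(-37,36))])
t=np.array(read_camera("top")); np.save("top2.npy",t); ct=cam("top"); g=cv2.medianBlur(cv2.cvtColor(t,cv2.COLOR_RGB2GRAY),3)
big=cv2.resize(g,None,fx=4,fy=4,interpolation=cv2.INTER_CUBIC)[4*195:4*270,4*300:4*375]
C=cv2.HoughCircles(big,cv2.HOUGH_GRADIENT,1,34,param1=60,param2=14,minRadius=17,maxRadius=30)
print("jar circles",[(round(float(q[0])/4+300,1),round(float(q[1])/4+195,1),round(float(q[2])/4,1),int(big[int(q[1]),int(q[0])])) for q in C[0]] if C is not None else None)
h=cv2.cvtColor(t,cv2.COLOR_RGB2HSV); j=((h[...,1]<70)&(h[...,2]>150)).astype(np.uint8); j[:,:300]=0;j[:,375:]=0;j[:195]=0;j[270:]=0
print("bright px in jar now",j.sum())
wb=((h[...,1]<70)&(h[...,2]>140)).astype(np.uint8); wb[:200]=0; wb[265:]=0; wb[:,:100]=0; wb[:,243:]=0
k,l,st,ce=cv2.connectedComponentsWithStats(wb); print("tub",[(np.round(ce[i]),st[i,4]) for i in range(1,k) if st[i,4]>10])
E
```

```text
(np.int32(200), np.int64(-20)) [ 0.65726246 -0.00102689  0.22915961] [-1.79908346e+02  4.20615873e-02  6.94927340e+01] [ 0.04133797 -0.96188255 -0.78099187] 15.95 59.06015396118164
222 [121, 123, 119, 122, 104, 99, 105, 104, 102, 106, 109, 109, 108, 103, 106, 108, 105, 105, 103, 109, 103, 109, 107, 106, 103, 102, 103, 94, 61, 99, 122, 119, 133, 119, 122, 123, 50, 39]
282 [124, 134, 148, 146, 107, 104, 103, 102, 103, 104, 106, 106, 103, 107, 106, 101, 106, 106, 104, 107, 104, 154, 125, 102, 103, 107, 99, 86, 71, 163, 125, 130, 125, 127, 128, 119, 62, 58]
model -19 [array([253., 114.]), array([253., 205.]), array([253., 199.])]
jar circles [(344.4, 227.4, 5.9, 216), (330.4, 211.9, 5.0, 232), (336.6, 243.9, 7.3, 222), (313.6, 211.9, 6.2, 61), (330.6, 233.9, 4.4, 230), (327.9, 250.6, 6.0, 210), (319.9, 242.6, 6.4, 226)]
bright px in jar now 1623
tub [(array([172., 201.]), np.int32(15)), (array([237., 208.]), np.int32(127)), (array([145., 248.]), np.int32(80))]
```

Request:
carry_out(
  steps=[
    [0,-0.007,-0.12,0,-1],
    [0,-0.007,-0.26,0,-1],
    [0,-0.007,-0.36,0,-1],
    [0,-0.007,-0.395,0,-1],
    [0,-0.007,-0.41,0,-0.59],
    [0,-0.007,-0.43,0,-0.585],
    [0,-0.007,-0.45,0,-0.585],
    [0,-0.007,-0.465,0,-0.585],
    [0,-0.007,-0.475,0,-0.585],
  ],
)

```text
time_s: 16.9
position: [0.6579, -0.0059, 0.0891]
orientation: [179.9, -0.0, 69.3]
force: [-0.5, -1.7, 4.1]
width: 0.209
grip_force: 16.8
```

```bash
python3 - <<'E'
from h import *
r=tilt("w15"); s=state(); print(r[:2],s["position"],s["orientation"],s["force"],s["time_s"],s["grip_force"])
for u in(222,282): print(u,[int(v) for v in r[3][40:240:4,u].mean(1)])
E
```

```text
(np.int32(197), np.int64(-18)) [ 0.65769336 -0.00589698  0.08859603] [ 1.79883204e+02 -6.58745124e-03  6.92543656e+01] [ 0.16011826 -0.9858735   3.94670798] 16.95 16.69987142086029
222 [118, 76, 113, 114, 114, 113, 110, 114, 116, 112, 111, 119, 111, 112, 114, 104, 98, 103, 96, 99, 100, 101, 99, 97, 98, 98, 95, 97, 95, 93, 99, 106, 94, 102, 96, 95, 93, 91, 98, 52, 74, 103, 120, 114, 118, 120, 119, 117, 102, 41]
282 [199, 199, 199, 201, 194, 198, 197, 189, 200, 201, 198, 200, 200, 200, 193, 142, 141, 139, 101, 95, 104, 96, 102, 102, 102, 95, 90, 104, 99, 97, 96, 97, 92, 97, 94, 93, 90, 91, 90, 51, 108, 136, 109, 113, 116, 112, 110, 105, 88, 50]
```

Request:
carry_out(
  steps=[
    [0,0,-0.012,0,-0.585],
    [0,0,-0.024,0,-0.585],
    [0,0,-0.036,0,-0.585],
    [0,0,-0.046,0,-0.585],
    [0,0,-0.046,0,-0.585],
  ],
)

```text
time_s: 17.45
position: [0.6569, -0.0054, 0.0734]
orientation: [-180.0, 0.0, 69.3]
force: [0.3, -0.5, 0.7]
width: 0.211
grip_force: 15.5
```

```bash
python3 - <<'E'
from h import *
r=tilt("w16"); s=state(); print(r[:2],s["position"],s["orientation"],s["force"],s["time_s"],s["grip_force"])
for u in(222,282): print(u,[int(v) for v in r[3][40:240:4,u].mean(1)])
E
```

```text
(np.int32(185), np.int64(-9)) [ 0.65683463 -0.00536757  0.07341296] [-1.79949141e+02  6.22316068e-03  6.92627466e+01] [ 0.37948395 -1.05124878 -0.95526326] 17.5 15.404728353023529
222 [109, 117, 115, 113, 111, 116, 112, 114, 110, 98, 103, 93, 92, 90, 96, 94, 93, 93, 94, 94, 88, 88, 90, 91, 85, 90, 96, 92, 93, 86, 91, 87, 90, 86, 86, 59, 58, 65, 116, 142, 119, 173, 112, 128, 117, 112, 117, 125, 111, 39]
282 [201, 196, 197, 196, 198, 198, 198, 200, 202, 174, 167, 172, 171, 171, 173, 98, 90, 94, 97, 90, 90, 89, 91, 91, 92, 87, 86, 88, 91, 89, 92, 80, 91, 89, 96, 59, 58, 61, 76, 202, 120, 119, 112, 118, 121, 114, 117, 108, 85, 56]
```

Request:
carry_out(
  steps=[
    [0,0,-0.01,0,-0.585],
    [0,0,-0.02,0,-0.585],
    [0,0,-0.03,0,-0.585],
    [0,0,-0.03,0,-0.585],
  ],
)

```text
time_s: 17.9
position: [0.657, -0.0061, 0.0685]
orientation: [179.9, 0.0, 69.3]
force: [-8.3, -2.4, 21.0]
width: 0.211
grip_force: 17.8
```

```bash
python3 - <<'E'
from h import *
r=tilt("w17"); s=state(); print(r[:2],s["position"],s["orientation"],s["force"],s["time_s"],s["grip_force"])
for u in(222,282): print(u,[int(v) for v in r[3][40:240:4,u].mean(1)])
E
```

```text
(np.int32(187), np.int64(-11)) [ 0.6570024  -0.00603453  0.06847731] [1.79915049e+02 4.17355652e-02 6.92883913e+01] [-8.58491245 -3.34879244 21.73223511] 17.95 17.746966928243637
222 [115, 115, 113, 117, 112, 118, 117, 120, 113, 96, 93, 91, 93, 90, 88, 89, 95, 95, 92, 91, 89, 89, 89, 86, 86, 91, 88, 86, 89, 90, 84, 92, 86, 80, 85, 63, 60, 60, 86, 167, 85, 203, 119, 120, 125, 118, 122, 116, 108, 38]
282 [200, 198, 197, 200, 203, 199, 200, 201, 143, 170, 174, 178, 170, 174, 173, 147, 88, 91, 92, 90, 85, 84, 87, 88, 88, 85, 91, 93, 86, 85, 84, 84, 84, 84, 86, 62, 52, 58, 85, 149, 166, 120, 119, 112, 121, 116, 113, 107, 87, 49]
```

The pan is pressed onto the tray floor with 21 N and is close to flat. I'll release gently so it settles, then check.

Request:
carry_out(
  steps=[
    [0,0,0.006,0,-0.585],
    [0,0,0.006,0,-0.575],
    [0,0,0.006,0,-0.56],
    [0,0,0.006,0,-0.5],
    [0,0,0.006,0,-0.3],
    [0,0,0.006,0,-0.3],
  ],
)

```text
time_s: 18.55
position: [0.6569, -0.0055, 0.0665]
orientation: [-180.0, 0.0, 69.3]
force: [-0.2, -0.7, 0.5]
width: 0.347
grip_force: 0.0
```

```bash
python3 - <<'E'
from h import *
r=tilt("w18"); s=state(); print(r[:2],s["position"],s["force"],s["time_s"],s["grip_force"],s["width"])
for u in(222,282): print(u,[int(v) for v in r[3][40:240:4,u].mean(1)])
E
```

```text
(np.int32(187), np.int64(-11)) [ 0.65696906 -0.00546529  0.06656599] [0.18454099 0.68982994 0.24802458] 18.6 0.0 0.35285783106101976
222 [116, 111, 117, 110, 110, 117, 114, 112, 113, 96, 99, 98, 91, 97, 88, 97, 90, 94, 93, 93, 90, 90, 96, 87, 92, 92, 90, 98, 88, 95, 91, 87, 89, 88, 90, 66, 65, 63, 83, 191, 106, 187, 130, 121, 123, 117, 106, 43, 22, 0]
282 [197, 198, 196, 203, 201, 199, 199, 200, 189, 170, 168, 178, 171, 173, 169, 146, 95, 93, 90, 89, 93, 85, 89, 90, 85, 93, 88, 90, 86, 90, 86, 81, 91, 87, 89, 80, 57, 56, 82, 82, 209, 111, 113, 117, 114, 118, 106, 17, 0, 2]
```

Request:
carry_out(
  steps=[
    [0,0,0,0,0.3],
    [0,0,0,0,1],
    [0,0,0,0,1],
    [0,0,0.1,0,1],
    [0,0,0.22,0,1],
    [0,0,0.36,0,1],
    [0,0,0.5,0,1],
    [0,0,0.51,0,1],
    [0,0,0.51,0,1],
    [0,0,0.51,0,1],
  ],
)

```text
time_s: 19.6
position: [0.6564, -0.0055, 0.2184]
orientation: [-179.9, 0.0, 69.3]
force: [-0.1, 1.4, 0.4]
width: 0.996
grip_force: 0.0
```

```bash
python3 - <<'E'
from h import *
s=state(); c=cam("wrist"); im=np.array(read_camera("wrist")); np.save("w19.npy",im); print(s["position"],s["orientation"],s["time_s"])
old=cv2.resize(cv2.imread("pics/w1.png")[:,:,::-1],(512,384)).copy()
for n,i in(("old",old),("new",im)):
    q=cv2.cvtColor(i,cv2.COLOR_RGB2HSV); r=(((q[...,0]<8)|(q[...,0]>172))&(q[...,1]>150)&(q[...,2]>60)).astype(np.uint8); r[:,330:]=0
    cn=max(cv2.findContours(r,0,1)[0],key=cv2.contourArea); print(n,"red",cv2.boundingRect(cn))
    for u in(230,275): print(u,[int(v) for v in i[60:180:3,u].mean(1)])
    for v in(95,125,140): print(v,[int(x) for x in i[v,195:315:4].mean(1)])
t=np.array(read_camera("top")); np.save("top3.npy",t)
sc=np.array(read_camera("scene")); np.save("scene3.npy",sc)
E
```

```text
[ 0.6563776  -0.00548647  0.21841239] [-1.79862087e+02  3.67443119e-02  6.92581327e+01] 19.6
old red (245, 149, 18, 66)
230 [57, 60, 75, 86, 104, 103, 102, 102, 97, 86, 87, 79, 83, 82, 84, 85, 84, 84, 80, 85, 139, 159, 166, 163, 162, 162, 168, 94, 81, 63, 111, 180, 186, 187, 189, 128, 154, 98, 107, 109]
275 [110, 168, 165, 187, 187, 183, 184, 184, 172, 151, 96, 88, 86, 84, 83, 85, 82, 82, 80, 83, 81, 83, 140, 166, 165, 163, 165, 92, 79, 69, 90, 173, 195, 149, 172, 113, 102, 104, 107, 105]
95 [62, 68, 82, 101, 101, 102, 93, 60, 82, 86, 84, 84, 88, 84, 83, 86, 83, 81, 82, 82, 82, 81, 82, 61, 103, 182, 134, 145, 108, 108]
125 [107, 104, 100, 133, 184, 185, 139, 61, 165, 163, 162, 163, 166, 167, 164, 160, 165, 163, 165, 148, 123, 164, 97, 83, 189, 187, 178, 168, 107, 110]
140 [107, 101, 103, 171, 184, 185, 160, 53, 121, 123, 124, 130, 136, 106, 89, 107, 121, 119, 140, 126, 124, 142, 85, 123, 190, 191, 189, 166, 103, 107]
new red (245, 155, 18, 68)
230 [54, 59, 57, 99, 89, 105, 101, 104, 109, 101, 100, 87, 81, 79, 83, 83, 88, 82, 86, 81, 109, 165, 160, 161, 165, 161, 168, 163, 164, 92, 79, 67, 68, 181, 194, 173, 161, 113, 104, 105]
275 [106, 134, 152, 187, 187, 185, 183, 187, 180, 161, 104, 85, 87, 89, 86, 84, 81, 87, 85, 82, 80, 83, 121, 166, 165, 169, 170, 165, 170, 123, 78, 71, 70, 155, 110, 168, 99, 100, 102, 108]
95 [59, 67, 82, 103, 103, 107, 87, 65, 86, 84, 87, 84, 86, 83, 85, 87, 85, 83, 85, 83, 83, 89, 84, 67, 102, 175, 173, 172, 111, 109]
125 [108, 103, 95, 137, 182, 187, 96, 80, 161, 167, 166, 163, 161, 166, 162, 171, 166, 165, 165, 152, 93, 165, 85, 88, 191, 191, 187, 166, 107, 107]
140 [111, 108, 108, 176, 180, 190, 143, 68, 168, 167, 163, 164, 172, 166, 167, 172, 165, 167, 166, 163, 167, 171, 84, 124, 190, 188, 187, 133, 107, 114]
```

```bash
python3 - <<'E'
from h import *
from scipy.optimize import least_squares
c=cam("wrist"); s=state(); im=np.load("w19.npy"); old=cv2.resize(cv2.imread("pics/w1.png")[:,:,::-1],(512,384)).copy()
def edge(i,u,a,b,sgn):
    p=cv2.GaussianBlur(i,(3,3),0)[a:b,u-4:u+5].mean((1,2)); d=np.diff(p)*sgn; k=d.argmax(); 
    return a+k+.5
for n,i in(("old",old),("new",im)):
    print(n,"lip",[edge(i,u,78,104,-1) for u in(225,235,265,275,285)],"back",[edge(i,u,143,165,1) for u in(222,230,275,284)])
P=lambda x,z,d,t:np.array([680.2,57.8,3])/1000+(lambda a,b:np.array([a*np.cos(np.radians(69.3)),a*np.sin(np.radians(69.3)),b])/1000)(40+(x-40)*np.cos(t)-z*np.sin(t)+d,(x-40)*np.sin(t)+z*np.cos(t))
for d,t in((0,0),(-6,0),(-6,-5),(-6,5)): print(d,t,[np.round(proj(c,P(x,z,d,np.radians(t)))[1],1) for x,z in((40,2.5),(-42,36),(-37,36),(-80,130))])
# all-scene check: balls in jar / strays
t=np.load("top3.npy"); t0=np.load("top0.npy"); sc=np.load("scene3.npy"); s0=np.load("scene0.npy")
for n,a,b in(("top",t0,t),("scene",s0,sc)):
    d=(np.abs(a.astype(int)-b).max(2)>45).astype(np.uint8); d=cv2.morphologyEx(d,cv2.MORPH_OPEN,np.ones((3,3)))
    k,l,st,ce=cv2.connectedComponentsWithStats(d); print(n,[(tuple(int(x) for x in ce[i]),int(st[i,4])) for i in range(1,k) if st[i,4]>12])
E
```

```text
old lip [np.float64(84.5), np.float64(84.5), np.float64(87.5), np.float64(89.5), np.float64(81.5)] back [np.float64(150.5), np.float64(149.5), np.float64(150.5), np.float64(150.5)]
new lip [np.float64(90.5), np.float64(91.5), np.float64(88.5), np.float64(89.5), np.float64(82.5)] back [np.float64(156.5), np.float64(156.5), np.float64(156.5), np.float64(156.5)]
0 0 [np.float64(83.5), np.float64(153.4), np.float64(149.2), np.float64(209.7)]
-6 0 [np.float64(88.7), np.float64(158.3), np.float64(154.2), np.float64(215.9)]
-6 -5 [np.float64(88.5), np.float64(156.4), np.float64(152.1), np.float64(207.3)]
-6 5 [np.float64(88.8), np.float64(159.7), np.float64(155.7), np.float64(222.3)]
top [((306, 35), 15), ((191, 61), 202), ((304, 48), 58), ((323, 74), 390), ((228, 54), 231), ((213, 55), 18), ((264, 57), 21), ((288, 60), 165), ((317, 61), 67), ((302, 69), 76), ((211, 70), 38), ((222, 76), 146), ((256, 116), 3371), ((218, 163), 1454), ((227, 157), 363), ((298, 162), 453), ((169, 171), 196), ((270, 161), 24), ((277, 188), 21), ((193, 245), 5033), ((302, 222), 474), ((287, 217), 122), ((323, 211), 22), ((339, 226), 26), ((323, 233), 18), ((327, 242), 30), ((144, 248), 94), ((19, 367), 1176)]
scene [((83, 3), 23), ((89, 1), 14), ((146, 1), 27), ((185, 12), 1143), ((273, 12), 808), ((364, 20), 962), ((115, 30), 1074), ((282, 97), 9516), ((90, 38), 57), ((337, 38), 110), ((366, 45), 431), ((165, 94), 137), ((181, 93), 79), ((315, 104), 15), ((289, 176), 87), ((360, 180), 145), ((186, 221), 36), ((291, 223), 46), ((326, 220), 42), ((279, 226), 28), ((338, 236), 185), ((168, 227), 40), ((193, 228), 36), ((177, 234), 38), ((300, 241), 53), ((195, 237), 17), ((165, 249), 42), ((291, 248), 16)]
```

The scoop is flat in the tray (lip, back wall and handle top all shifted the same 6–8 px, about 7 mm back, still inside the rim). I'll move the arm back to its start pose so the pictures compare directly with the first ones.

Request:
carry_out(
  steps=[
    [0,0,0.05,0,1],
    [-0.1,0.1,0.05,0.1,1],
    [-0.22,0.24,0.05,0.2,1],
    [-0.34,0.37,0.05,0.3,1],
    [-0.46,0.5,0.05,0.4,1],
    [-0.58,0.63,0.05,0.49,1],
    [-0.7,0.76,0.05,0.58,1],
    [-0.76,0.82,0.05,0.67,1],
    [-0.76,0.82,0.05,0.76,1],
    [-0.76,0.82,0.05,0.85,1],
  ],
)

```text
time_s: 20.75
position: [0.4277, 0.2415, 0.2343]
orientation: [-179.9, -0.0, 146.3]
force: [-0.5, 0.2, -0.9]
width: 1.0
grip_force: 0.0
```

Request:
carry_out(
  steps=[
    [-0.1,0.1,0,0.08,1],
    [-0.22,0.24,0,0.13,1],
    [-0.34,0.37,0,0.13,1],
    [-0.46,0.5,0,0.13,1],
    [-0.58,0.63,0,0.13,1],
    [-0.7,0.76,0,0.13,1],
    [-0.76,0.82,0,0.13,1],
    [-0.76,0.82,0,0.13,1],
    [-0.76,0.82,0,0.13,1],
  ],
)

```text
time_s: 21.65
position: [0.2002, 0.4865, 0.2339]
orientation: [-179.9, 0.0, 157.6]
force: [1.0, 0.2, 0.4]
width: 1.004
grip_force: 0.0
```

```bash
python3 - <<'E'
from h import *
s=state(); print(s["position"],s["orientation"],s["time_s"])
for n in("top","scene"):
    b=np.array(read_camera(n)); a=np.load(n+"0.npy"); np.save(n+"4.npy",b)
    d=(np.abs(a.astype(int)-b).max(2)>40).astype(np.uint8); d=cv2.morphologyEx(d,cv2.MORPH_OPEN,np.ones((2,2)))
    k,l,st,ce=cv2.connectedComponentsWithStats(d); print(n,[(tuple(int(x) for x in ce[i]),int(st[i,4])) for i in range(1,k) if st[i,4]>8])
    x0,y0,x1,y1=(300,195,375,270) if n=="top" else (135,195,220,285)
    g=cv2.resize(cv2.cvtColor(b,cv2.COLOR_RGB2GRAY),None,fx=4,fy=4,interpolation=cv2.INTER_CUBIC)[4*y0:4*y1,4*x0:4*x1]
    ex=(22,34) if n=="top" else (20,40)
    C=cv2.HoughCircles(cv2.GaussianBlur(g,(7,7),0),cv2.HOUGH_GRADIENT,1,34,param1=50,param2=16,minRadius=14,maxRadius=30)
    print("jar circles",[tuple(np.round([q[0]/4+x0,q[1]/4+y0,q[2]/4],1))+(int(g[int(q[1]),int(q[0])]),) for q in C[0]] if C is not None else 0)
E
```

```text
[0.20017983 0.48654676 0.23391117] [-1.79892333e+02  5.22829201e-03  1.57600943e+02] 21.65
top [((226, 140), 10), ((251, 154), 10), ((261, 157), 49), ((249, 163), 40), ((264, 167), 71), ((246, 179), 35), ((325, 213), 45), ((165, 218), 89), ((188, 220), 88), ((175, 227), 89), ((315, 224), 20), ((341, 227), 47), ((163, 232), 87), ((187, 234), 90), ((327, 239), 97), ((173, 239), 89), ((315, 237), 14), ((145, 249), 93), ((161, 249), 91), ((186, 248), 90)]
jar circles [(np.float32(344.6), np.float32(227.1), np.float32(5.4), 204), (np.float32(330.4), np.float32(211.6), np.float32(4.7), 222), (np.float32(333.4), np.float32(244.1), np.float32(5.4), 221), (np.float32(319.4), np.float32(219.6), np.float32(5.0), 219), (np.float32(327.6), np.float32(233.4), np.float32(5.6), 173), (np.float32(316.1), np.float32(230.9), np.float32(6.0), 224), (np.float32(318.4), np.float32(241.4), np.float32(5.3), 222)]
scene [((326, 139), 96), ((313, 159), 669), ((187, 221), 37), ((297, 235), 116), ((286, 239), 117), ((330, 226), 14), ((169, 228), 28), ((194, 228), 27), ((178, 235), 26), ((185, 239), 31), ((196, 238), 15), ((166, 250), 31), ((174, 251), 13), ((303, 264), 41), ((345, 260), 13)]
jar circles [(np.float32(187.1), np.float32(222.6), np.float32(5.0), 203), (np.float32(195.9), np.float32(229.1), np.float32(5.2), 198), (np.float32(178.4), np.float32(235.1), np.float32(5.9), 203), (np.float32(171.1), np.float32(228.6), np.float32(5.6), 193), (np.float32(167.6), np.float32(250.1), np.float32(5.6), 195)]
```

The comparison shows changes only at the tub (one ball left, at (145,249)), at the jar (seven circles) and at the scoop. There are no stray balls and the dishes haven't moved. Handing in.

```bash
python3 -c "
from workcell import finish_job; print(finish_job())"
```

```text
the job is handed in; nothing more can be done
None
```

Job handed in at about 22 s: the camera check shows seven balls in the mill jar, the eighth still in the tub, none spilled, the empty scoop level in its tray and released, and the dishes where they were.

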